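# Tip the crocks into the caddy

## Robot

A 6-joint arm with a two-finger parallel gripper is mounted at the origin on the work surface. World frame = base frame: x ahead of the robot, y to its left, z up, the work surface at z = 0. Lengths are in m, angles in rad, forces in N, time in s.
With the tool pointing down it reaches from about 0.25 to 0.725 m from the base axis. Payload 4 kg.
Tool frame: the origin (TCP) lies at the very end of the fingers, on their centre line; the grasp point (between the pads) lies 19 mm behind it; z points along the fingers, y is the direction in which the jaws open and shut (so a half turn about z gives the same grasp; the last joint's range is limited). The gripper opens to 85 mm and grips with 20 to 120 N. Pads are 22 mm wide; open, the fingers measure 114 mm over their backs; the gripper's body (76 mm by 85 mm) begins 54 mm behind the grasp point. The pads swing forward as they close: fully open they stand 13 mm farther back than shut.
Start: joints at [1.133, 0.241, 0.005, 1.335, 0, 1.571], TCP at [0.212, 0.453, 0.231] pointing down, gripper open.
Joint ranges: [-2.72, 2.72], [-1.05, 1.87], [-1.09, 1.28], [-1.99, 2.15], [-1.42, 1.44], [-3.14, 3.14]. Speed limits (rad/s): [2.79, 2.79, 3.14, 3.14, 3.14, 3.14].

## Interface

Orientations are given as a unit quaternion [w, x, y, z].
In Python, from workcell import sensors, viewer, hand_in gives the robot as it stands.
- The arm moves only by the tool arm_command, never from a script. Its argument "deltas" is a list that holds one entry, the list of rows, each a list of 7 numbers: the opening, from 0 (shut) to 1 (fully open), then the shift along the tool's x, y, z in m, then the turn, a rotation vector about the tool's x, y, z in degrees. In form: [[[claw, tx, ty, tz, wx, wy, wz], ...]]. A call has 1 to 8 rows; each row is the pose to reach, as a shift and turn from the pose commanded when the call began, along the tool's axes at that moment; what a row does not reach only later rows make up. A row lasts 1/10 s, in which the tool goes at most 50 mm and 8.59 degrees, less where a joint would pass 70% of its speed; a pose out of reach is approached as far as the arm can. A call with a gripper value outside its range is refused whole. The fingers move at their own pace and stop on an object; "force" is the grip in N (left out, the last holds). Time passes only in rows, so rows that repeat a pose let the fingers close. It gives the time, the measured TCP pose, the force and the opening at its end, in the units of the state.
- sensors.get_state(): the state, without advancing time (a new reading comes with each control period).
- viewer.camera(name): name is "scene" or "top"; returns a dict with "frame" (480x640x3 uint8, red, green, blue), "intrinsics" (3x3 intrinsics, pixels), "k1" (the pictures are not rectified: a ray, as slopes to the right and down, at radius r is drawn at 1 + k1 r^2 times it, then the intrinsics apply), "T" (4x4, takes a point from camera to world coordinates). Camera axes: x right, y down, z forward; pixel columns grow to the right and rows downward; lengths in m; the calibration is good to about 2 mm. A picture is of the moment at which its call begins. There is no depth.
- hand_in(): hands the job in, once; it reports no verdict.
The state is a dict: "t": time; "joint_positions": joint angles; "joint_velocities": joint speeds; "joint_torque": joint torques, N m; "tcp_pos": TCP position; "ee_rot": TCP orientation; "wrist_force": force on the tool from outside, world axes, zero at the start; "moment": the same for the moment, N m; "width": finger opening in m.
Only numpy, scipy, OpenCV 4.12 (cv2) and the standard library are available. Lean on these libraries where they do the work, as an engineer would, in place of code of your own. Each camera call takes 0.05 s, during which the arm holds its last target. There are 200 camera calls.

## Task

Push down the yellow tab of the green caddy so that its sprung lid pops right up. Then pick up the red tray, which has a handle, and tip it, with its open front low over the caddy's mouth, until all five pieces of broken terracotta have slid into the caddy; do not touch the pieces with the gripper. Set the empty tray back down flat on the bench, right way up, leaving the lid up and the other things on the bench where they are.

Things in the scene. Friction and masses are not known exactly. Their poses are not given: they have to be found in the camera images.
- caddy: Green plastic box screwed to the bench, 200 (its x) x 240 (its y) x 115 mm high, walls 4 mm; origin at the centre of its underside, z up. Its front, with the yellow tab, faces its -x; the lid hinges along the back of the rim at its +x. The open mouth is 192 x 232 mm at 115 mm height, and a shut lid reaches 132 mm.
- lid (a joint): Angle of the caddy's green lid, rad: 0 shut (held by the catch, reads about 0.01), 1.75 fully open, leaning a little back past upright. Sprung: let go by the catch it swings up by itself in about 1 s and stays up. Radius hinge to front edge 208 mm, so open it stands 320 mm above the bench over the back edge of the caddy. Its front edge rises from just behind the tab: a hand that leans away from the caddy leaves it room.
- catch (a joint): Angle of the yellow catch, rad: 0 at rest, 0.30 fully pressed. The lid is let go at about 0.15. Springs back when let go.
- tab (a point): Middle of the upper face of the yellow push tab, at rest 106 mm above the bench and 150 mm in front (-x of the caddy) of the caddy's centre. The tab is 50 mm long (caddy x; it ends 169 mm in front of the centre) and 52 mm wide, pivoting about a pin 32 mm behind this point (towards the caddy) and 8 mm below; a yellow hook that rises to 132 mm stands over the pin. Pushed straight down here it takes about 2 N to start and 4 N fully pressed, where this point has sunk 10 mm.
- tray_grip (a point): Middle of the handle of the red tray. Frame: x along the tray towards its open front, y across, z up when level. The handle is a bar 24 mm wide (y), 22 mm high, 95 mm long, running from the back wall (52 mm ahead of this point) to 43 mm behind this point; its middle is 29 mm above the bench when the tray stands flat. The loaded tray weighs about 0.25 kg.
- tray_floor (a point): Centre of the upper face of the tray's floor, 137 mm ahead of the grip point and 25 mm below it; 4 mm above the bench when the tray stands flat. The red tray is 170 mm long and 140 mm wide, open at the front, with a 36 mm high back wall and side walls 36 mm high at the back and 22 mm at the front. Same axes as tray_grip.
- tray_mouth (a point): Middle of the tray's open front edge, upper face of the floor, 222 mm ahead of the grip point and 25 mm below it. There is no lip: the pieces slide off here once the tray is tipped by some 30 to 40 degrees. Same axes as tray_grip.
- crock1: Piece of broken terracotta pot lying on the tray, slightly curved, about 40 x 34 x 8 mm, 22 g; origin on its underside at its middle.
- crock2: Another, about 36 x 36 mm, 20 g.
- crock3: Another, about 42 x 32 mm, 23 g.
- crock4: Another, about 38 x 38 mm, 24 g.
- crock5: Another, about 34 x 32 mm, 18 g.
- pot: Terracotta pot standing on the bench, 140 mm across, 120 mm high; leave alone. Origin at the centre of its underside.
- trowel: Green plastic hand trowel, 300 mm long, lying down; leave alone. Origin near its middle, x towards the blade.
- fork: Stainless steel hand fork with a wooden handle, 275 mm long, lying down; leave alone. Origin near its middle, x towards the tines.
- level: Grey aluminium spirit level, 250 mm long (its y), 22 mm thick, standing 50 mm high on its edge; leave alone. Origin under its middle.
- tin: Blue shallow round tin, 80 mm across, 40 mm high; leave alone. Origin at the centre of its underside.
There are look-alikes about, which are no part of the job. What is shaped like the crock1 but turquoise is not meant.

How it is judged:
By the outcome, as a careful person would: the job done as asked, in the order asked, and still so for the second after the job is handed in, with the robot touching nothing.
It also fails if it takes over 59 s, if anything falls off the work surface, if the arm or the gripper's body presses on something with over 40 N, if the wrist force passes 120 N, or if a joint passes its speed limit or range.

## Working session

There is one attempt and no reset: what is moved stays moved. The work goes in short steps, Python scripts to look and compute and a tool call to move; the robot and the scene stay as the last step left them, time stands still between calls to the robot, and variables do not carry over. Pictures are saved under pics/ and viewed, about 8 in all and at most 12, crops included, and the job is handed in when it is done.

Besides the shell and the picture viewer there is one more tool, called after "Call:" as name(argument=value, ...), one argument or row to a line, values as JSON. arm_command: Moves the arm, as the interface text tells. Its arguments: {"type":"object","properties":{"deltas":{"type":"array","items":{"type":"array","items":{"type":"array","items":{"type":"number"}}}},"force":{"type":"number"}},"required":["deltas"]}

```bash
mkdir -p pics; ls; python3 - <<'E'
from workcell import sensors, viewer
import cv2,pickle
d={}
for n in("scene","top"):
    c=viewer.camera(n); d[n]=c
    cv2.imwrite(f"pics/{n}0.png",c["frame"][:,:,::-1]); print(n,c["intrinsics"],c["k1"],c["T"])
pickle.dump(d,open("cam0.pkl","wb"))
print(sensors.get_state())
E
```

```text
pics
scene [[526.05634425   0.         322.32991518]
 [  0.         526.05634425 245.86597018]
 [  0.           0.           1.        ]] 0.020814419771462294 [[ 0.84901342  0.45253131 -0.27274827  0.91702043]
 [ 0.52835608 -0.72321398  0.44474869 -0.6037014 ]
 [ 0.00400734 -0.52170581 -0.85311604  1.27403504]
 [ 0.          0.          0.          1.        ]]
top [[485.39918591   0.         316.02895558]
 [  0.         485.39918591 242.45551954]
 [  0.           0.           1.        ]] -0.0917904961180561 [[ 0.01976561 -0.98759244  0.15578993  0.28991655]
 [-0.99974002 -0.02129448 -0.00815072  0.0114867 ]
 [ 0.01136705 -0.15558832 -0.98775658  1.65403618]
 [ 0.          0.          0.          1.        ]]
{'t': 0.1, 'joint_positions': array([1.13301426e+00, 2.41356023e-01, 3.85721638e-03, 1.33519741e+00,
       2.12229415e-05, 1.57082751e+00]), 'joint_velocities': array([ 0.0012086 , -0.00162989,  0.00349124,  0.00280585, -0.00022812,
        0.00168313]), 'joint_torque': array([ 3.52917141e-04, -3.73140335e+01,  2.53010255e+01,  1.08608257e-02,
       -4.12210647e-05,  9.81089642e-06]), 'tcp_pos': array([0.21172021, 0.45233743, 0.23049213]), 'ee_rot': array([-2.16621517e-04,  2.17162383e-01,  9.76135030e-01, -9.24976129e-04]), 'wrist_force': array([ 0.29099569,  0.54324563, -0.1070744 ]), 'moment': array([-0.0624772 ,  0.00317315,  0.01278967]), 'width': 0.085135166486636}
```

View pics/scene0.png

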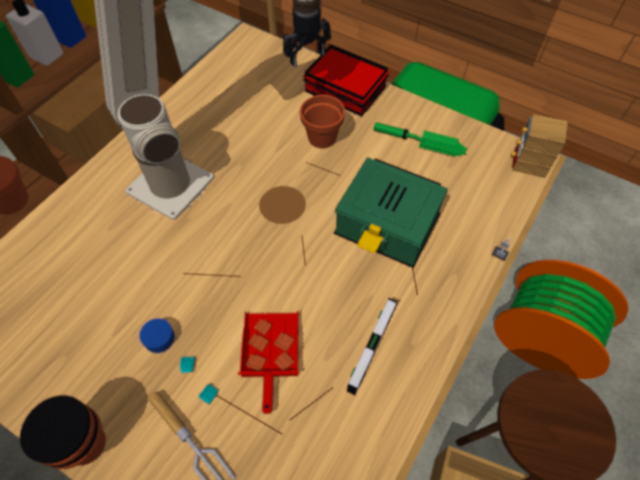

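View pics/top0.png

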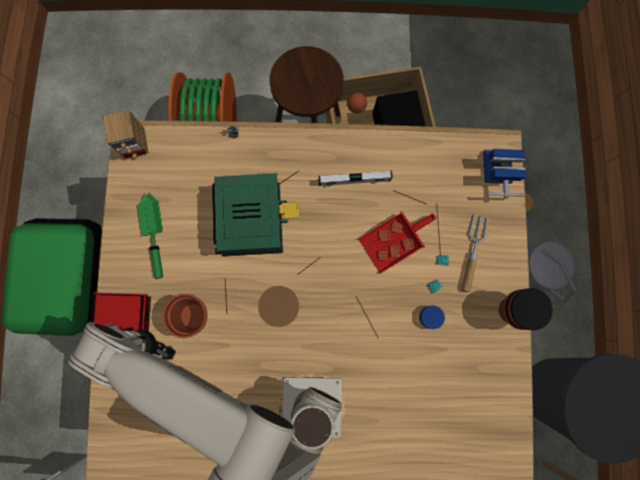

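The top view shows the caddy at (248,213) with its yellow tab at (289,211). The red tray is at (392,241) with its handle end at (433,217), and the level is at (355,178). The other red thing, at (122,312), is a box without a handle, so the tray at (392,241) is the one meant, with the five terracotta pieces in it. The turquoise bits at (434,286) and (443,260) are decoys.

```bash
cat > h.py <<'E'
import numpy as np,cv2,pickle
from scipy.spatial.transform import Rotation as R
def und(c,p):
    K=c["intrinsics"]; d=np.array([c["k1"],0,0,0,0.])
    return cv2.undistortPoints(np.array(p,float).reshape(-1,1,2),K,d)[:,0]
def ray(c,p):
    u=und(c,p); d=np.c_[u,np.ones(len(u))]@c["T"][:3,:3].T
    return c["T"][:3,3],d
def plane(c,p,z):
    o,d=ray(c,p); return o+d*((z-o[2])/d[:,2])[:,None]
def proj(c,P):
    T=np.linalg.inv(c["T"]); 
    return cv2.projectPoints(np.array(P,float).reshape(-1,1,3),cv2.Rodrigues(T[:3,:3])[0],T[:3,3],c["intrinsics"],np.array([c["k1"],0,0,0,0.]))[0][:,0]
def tri(c1,p1,c2,p2):
    o1,d1=ray(c1,[p1]);o2,d2=ray(c2,[p2]);d1=d1[0];d2=d2[0]
    s=np.linalg.lstsq(np.c_[d1,-d2],o2-o1,rcond=None)[0]
    a=o1+s[0]*d1;b=o2+s[1]*d2
    return (a+b)/2,np.linalg.norm(a-b)
def mask(c,lo,hi,box):
    h=cv2.cvtColor(c["frame"],cv2.COLOR_RGB2HSV); m=cv2.inRange(h,lo,hi)
    o=np.zeros_like(m);x0,y0,x1,y1=box;o[y0:y1,x0:x1]=m[y0:y1,x0:x1];return o
def big(m):
    return max(cv2.findContours(m,cv2.RETR_EXTERNAL,cv2.CHAIN_APPROX_NONE)[0],key=cv2.contourArea)
E
python3 - <<'E'
from h import *
d=pickle.load(open("cam0.pkl","rb"));t,s=d["top"],d["scene"]
np.set_printoptions(precision=4,suppress=True)
for c,n,yb,rb,gb in((t,"top",(270,195,310,225),(350,200,445,280),(205,165,290,262)),(s,"scene",(350,215,395,260),(230,300,310,420),(325,150,455,270))):
    y=mask(c,(20,120,80),(33,255,255),yb); ct=big(y); M=cv2.moments(ct); print(n,"yellow",M['m10']/M['m00'],M['m01']/M['m00'],cv2.boundingRect(ct))
    print(" approx",cv2.approxPolyDP(ct,2,True)[:,0].tolist())
    r=mask(c,(0,190,70),(6,255,255),rb)|mask(c,(175,190,70),(180,255,255),rb); ct=big(r)
    print(" red",cv2.contourArea(ct),cv2.approxPolyDP(ct,2.5,True)[:,0].tolist())
    g=mask(c,(65,80,20),(90,255,255),gb); ct=big(g); print(" green",cv2.approxPolyDP(ct,3,True)[:,0].tolist(),cv2.minAreaRect(ct))
    # caddy lid outline
a=cv2.resize(t["frame"][190:280,350:450],None,fx=6,fy=6,interpolation=2)
cv2.imwrite("pics/crop1.png",a[:540,:,::-1])
E
```

```text
top yellow 289.10669077757683 209.84267631103074 (279, 202, 21, 17)
 approx [[279, 205], [282, 218], [299, 216], [298, 202], [284, 202]]
 red 2074.0 [[432, 214], [411, 226], [401, 212], [360, 238], [379, 271], [423, 246], [414, 232], [433, 219]]
 green [[275, 174], [215, 178], [217, 252], [280, 250], [279, 223], [286, 220], [279, 218], [277, 205], [285, 201], [278, 199]] ((249.553466796875, 213.90863037109375), (77.51306915283203, 72.28680419921875), 86.633544921875)
scene yellow 370.36533620999637 238.81877022653723 (357, 224, 27, 30)
 approx [[370, 224], [368, 229], [363, 231], [357, 245], [374, 253], [383, 237], [378, 234], [380, 227]]
 red 3676.5 [[297, 312], [245, 313], [239, 373], [264, 377], [264, 412], [271, 410], [272, 377], [298, 372]]
 green [[367, 159], [337, 207], [336, 232], [356, 240], [370, 222], [379, 224], [385, 238], [379, 251], [413, 264], [445, 189]] ((388.02325439453125, 208.64218139648438), (94.91925811767578, 85.00154876708984), 23.459022521972656)
```

View pics/crop1.png

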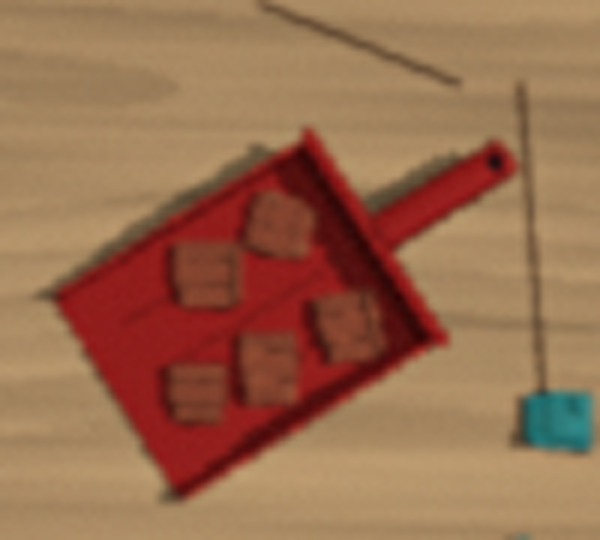

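```bash
python3 - <<'E'
from h import *
d=pickle.load(open("cam0.pkl","rb"));t,s=d["top"],d["scene"]
np.set_printoptions(precision=4,suppress=True)
L=plane(t,[(215,177.5),(276.5,174.5),(280.5,250),(216.5,252.5)],.13);print("lid top",L,L.mean(0),[np.linalg.norm(L[i]-L[i-1]) for i in range(4)])
L=plane(s,[(367,159),(445,189),(413.5,258),(337,207)],.13);print("lid scene",L,)
print("tab end top",plane(t,[(298.5,202),(299.5,216.5)],.106)); print("tab end scene",plane(s,[(357,245),(374,253)],.104))
B=plane(t,[(401.5,212),(424,246.5)],.036);F=plane(t,[(360,239),(379.5,272)],.022);H=plane(t,[(433,216.5)],.036)[0]
Bs=plane(s,[(240,373.5),(298.5,373)],.036);Fs=plane(s,[(245,312.5),(298,312)],.022);Hs=plane(s,[(268,411.5)],.036)[0]
for b,f,h in((B,F,H),(Bs,Fs,Hs)):
    print(b,f,h,"len",np.linalg.norm(b.mean(0)-f.mean(0)),"w",np.linalg.norm(b[0]-b[1]),np.linalg.norm(f[0]-f[1]))
    a=(f.mean(0)-h)[:2];print("yaw",np.degrees(np.arctan2(a[1],a[0])),"dist h-front",np.linalg.norm(a)); u=a/np.linalg.norm(a); print("grip",f.mean(0)[:2]-.222*u, h[:2]+.043*u)
for n,p,q in(("pot",(186,315),(322,120)),("tin",(432,317),(157,335)),("level",(355,178),(374,345)),("bluecl",(505,172),(0,0))):
    print(n,plane(t,[p],.04),plane(s,[q],.04))
E
```

```text
lid top [[0.7374 0.3323 0.13  ]
 [0.7514 0.132  0.13  ]
 [0.5037 0.111  0.13  ]
 [0.4912 0.3141 0.13  ]] [0.6209 0.2223 0.13  ] [np.float64(0.24684219740815322), np.float64(0.2007464882267896), np.float64(0.24864251043251576), np.float64(0.20340174984197823)]
lid scene [[0.5061 0.3049 0.13  ]
 [0.7389 0.3247 0.13  ]
 [0.7645 0.0839 0.13  ]
 [0.5202 0.1168 0.13  ]]
tab end top [[0.6668 0.0587 0.106 ]
 [0.6185 0.0542 0.106 ]]
tab end scene [[0.6183 0.0565 0.104 ]
 [0.6677 0.0588 0.104 ]]
[[ 0.6571 -0.2926  0.036 ]
 [ 0.5391 -0.3686  0.036 ]] [[ 0.5625 -0.1518  0.022 ]
 [ 0.4508 -0.2187  0.022 ]] [ 0.6439 -0.4015  0.036 ] len 0.17228784116318374 w 0.14029424207857208 0.13017977710146741
yaw 122.40939308155491 dist h-front 0.25617773460484244
grip [ 0.6256 -0.3727] [ 0.6209 -0.3652]
[[ 0.5434 -0.3674  0.036 ]
 [ 0.6617 -0.2923  0.036 ]] [[ 0.4539 -0.2285  0.022 ]
 [ 0.5694 -0.1548  0.022 ]] [ 0.6517 -0.4052  0.036 ] len 0.16601803709030075 w 0.1401564239829614 0.13696784736577483
yaw 123.24821748028538 dist h-front 0.25535474716224654
grip [ 0.6334 -0.3773] [ 0.6281 -0.3693]
pot [[0.2924 0.4234 0.04  ]] [[0.2709 0.442  0.04  ]]
tin [[ 0.3023 -0.3918  0.04  ]] [[ 0.3116 -0.3983  0.04  ]]
level [[ 0.7724 -0.1318  0.04  ]] [[ 0.7818 -0.136   0.04  ]]
bluecl [[ 0.8099 -0.662   0.04  ]] [[-1.0822  0.3176  0.04  ]]
```

Crop confirmed: this is the handled red tray with five terracotta pieces and its open front at the lower left. Both views agree to within 8 mm:
- **Caddy:** yaw about 94°, tab at about (0.641, 0.076).
- **Tray:** yaw about 123°, grip point at about (0.627, -0.371).

Next I'll go above the tab with the gripper shut, leaning away from the caddy.

```bash
cat >> h.py <<'E'
def Rt(yaw,lean):
    """tool x along yaw(deg), z down; lean>0: body leans back (away from x)"""
    y=np.radians(yaw); X=np.array([np.cos(y),np.sin(y),0]); Y=np.array([np.sin(y),-np.cos(y),0])
    b=np.c_[X,Y,[0,0,-1]]
    return R.from_matrix(b)*R.from_rotvec([0,np.radians(lean),0])
def delta(pos,yaw,lean):
    from workcell import sensors
    s=sensors.get_state(); q=s["ee_rot"]; C=R.from_quat([q[1],q[2],q[3],q[0]])
    d=C.inv().apply(np.array(pos)-s["tcp_pos"]); w=(C.inv()*Rt(yaw,lean)).as_rotvec(degrees=True)
    print("shift",d.round(4),"rot",w.round(2), "z",Rt(yaw,lean).as_matrix()[:,2].round(2),"at",s["tcp_pos"].round(4))
E
python3 -c "
from h import *
delta((.641,.080,.25),94,25);delta((.641,.080,.25),94,0)"
```

```text
shift [-0.5466 -0.1553 -0.0192] rot [-13.38  22.64  59.89] z [-0.03  0.42 -0.91] at [0.2117 0.4523 0.2305]
shift [-0.5466 -0.1553 -0.0192] rot [-1.000e-01  6.000e-02  6.092e+01] z [ 0.  0. -1.] at [0.2117 0.4523 0.2305]
```

Call:
arm_command(
  deltas=[
    [[0, -0.046, -0.013, -0.019, -1.7, 2.8, 7.5], [0, -0.091, -0.026, -0.019, -3.4, 5.6, 15], [0, -0.137, -0.039, -0.019, -5, 8.5, 22.5], [0, -0.182, -0.052, -0.019, -6.7, 11.3, 30], [0, -0.228, -0.065, -0.019, -8.4, 14.2, 37.5], [0, -0.273, -0.078, -0.019, -10, 17, 45], [0, -0.319, -0.091, -0.019, -11.7, 19.8, 52.4], [0, -0.364, -0.104, -0.019, -13.4, 22.6, 59.9]],
  ],
  force=40,
)

```text
t: 0.9
tcp_pos: [0.4989, 0.2025, 0.2501]
ee_rot: [-0.159, 0.668, 0.712, 0.149]
wrist_force: [0.6, 0.1, 0.0]
width: 0.0002
```

```bash
python3 -c "
from h import *
delta((.641,.080,.20),94,25)"
```

```text
shift [-0.1401  0.1341 -0.0105] rot [ 0.17 -0.19 -0.32] z [-0.03  0.42 -0.91] at [0.4989 0.2025 0.2501]
```

Call:
arm_command(
  deltas=[
    [[0, -0.14, 0.134, -0.01, 0, 0, 0], [0, -0.14, 0.134, -0.01, 0, 0, 0], [0, -0.14, 0.134, -0.01, 0, 0, 0], [0, -0.14, 0.134, -0.01, 0, 0, 0], [0, -0.165, 0.134, 0.044, 0, 0, 0], [0, -0.165, 0.134, 0.044, 0, 0, 0]],
  ],
)

```text
t: 1.5
tcp_pos: [0.6376, 0.0817, 0.1336]
ee_rot: [-0.162, 0.667, 0.712, 0.145]
wrist_force: [-1.6, 0.1, -2.0]
width: -0.0001
```

```bash
python3 -c "
from h import *
from workcell import viewer
delta((.641,.080,.1015),94,25)
a=viewer.camera('scene');b=viewer.camera('top')
A=cv2.resize(a['frame'][170:270,320:420],(400,400));B=cv2.resize(b['frame'][160:260,230:330],(400,400))
cv2.imwrite('pics/p2.png',np.hstack([A,B])[:,:,::-1])"
```

```text
shift [-0.0154  0.0036  0.0282] rot [-0.47 -0.1  -0.36] z [-0.03  0.42 -0.91] at [0.6376 0.0817 0.1336]
```

View pics/p2.png

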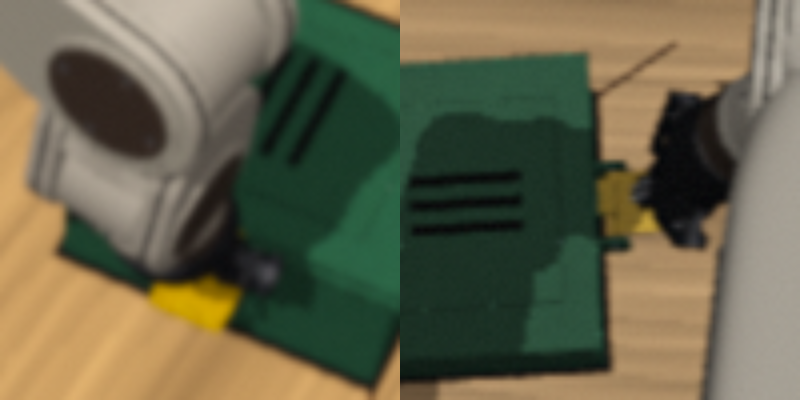

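The crop shows the closed fingertips standing over the yellow tab (right panel, tip at about (650,190)), leaning away from the caddy. Now I'll press.

Call:
arm_command(
  deltas=[
    [[0, -0.006, 0.003, 0.01, 0, 0, 0], [0, -0.011, 0.003, 0.02, 0, 0, 0], [0, -0.015, 0.003, 0.028, 0, 0, 0], [0, -0.0155, 0.003, 0.0285, 0, 0, 0], [0, -0.0155, 0.003, 0.0285, 0, 0, 0]],
  ],
)

```text
t: 2.1
tcp_pos: [0.6435, 0.0818, 0.1088]
ee_rot: [-0.158, 0.666, 0.714, 0.149]
wrist_force: [0.2, 0.2, 0.8]
width: 0.0003
```

```bash
python3 -c "
from h import *
from workcell import viewer
b=viewer.camera('top')
delta((.641,.080,.095),94,25)
cv2.imwrite('pics/p3.png',cv2.resize(b['frame'][120:280,180:380],(500,400))[:,:,::-1])"
```

```text
shift [-0.0073 -0.0028  0.0121] rot [ 0.1  -0.09  0.05] z [-0.03  0.42 -0.91] at [0.6436 0.0817 0.109 ]
```

View pics/p3.png

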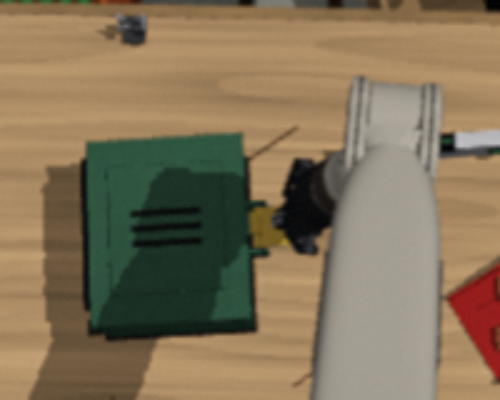

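The lid is still shut: the TCP is at 0.109 and only just touching. I'll press further.

Call:
arm_command(
  deltas=[
    [[0, -0.002, 0, 0.005, 0, 0, 0], [0, -0.004, 0, 0.009, 0, 0, 0], [0, -0.005, 0, 0.011, 0, 0, 0], [0, -0.005, 0, 0.011, 0, 0, 0], [0, -0.005, 0, 0.011, 0, 0, 0]],
  ],
)

```text
t: 2.65
tcp_pos: [0.6444, 0.0813, 0.0988]
ee_rot: [-0.157, 0.666, 0.714, 0.15]
wrist_force: [-3.9, -3.2, 11.3]
width: 0.0001
```

```bash
python3 -c "
from h import *
from workcell import viewer
b=viewer.camera('top')
delta((.641,.080,.095),94,25)
m=mask(b,(65,80,20),(90,255,255),(150,130,290,262)); print(cv2.contourArea(big(m)),cv2.boundingRect(big(m)))"
```

```text
shift [-0.0026 -0.0035  0.0031] rot [ 0.26 -0.12  0.04] z [-0.03  0.42 -0.91] at [0.6444 0.0813 0.0989]
5068.0 (213, 158, 74, 97)
```

Force is 11 N, so the tab is fully pressed and the lid outline has begun to change. I'll back off along the tool axis and look.

Call:
arm_command(
  deltas=[
    [[0, 0, 0, -0.05, 0, 0, 0], [0, 0, 0, -0.1, 0, 0, 0], [0, 0, 0, -0.15, 0, 0, 0], [1, 0, 0, -0.15, 0, 0, 0], [1, 0, 0, -0.15, 0, 0, 0], [1, 0, 0, -0.15, 0, 0, 0]],
  ],
)

```text
t: 3.3
tcp_pos: [0.6472, 0.0185, 0.2303]
ee_rot: [-0.159, 0.666, 0.714, 0.148]
wrist_force: [0.1, -0.4, -0.0]
width: 0.0432
```

```bash
python3 -c "
from h import *
from workcell import viewer
b=viewer.camera('scene')
delta((.613,-.350,.13),122.8,0)
cv2.imwrite('pics/p4.png',b['frame'][:,:,::-1])"
```

```text
shift [-0.3734 -0.0594 -0.0646] rot [  6.18 -24.62 -28.35] z [ 0.  0. -1.] at [0.6469 0.0188 0.2299]
```

View pics/p4.png

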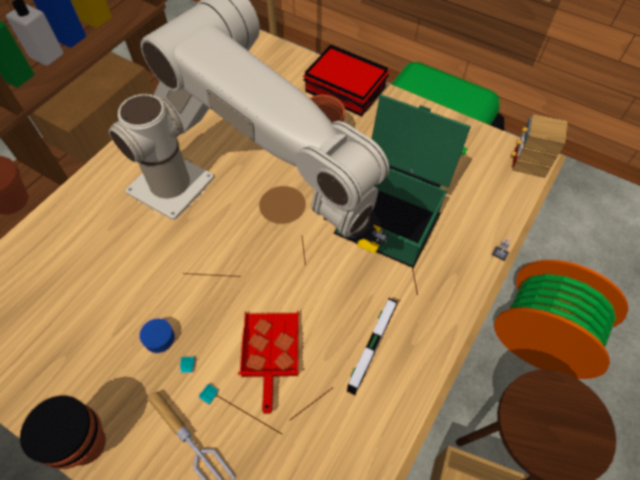

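The lid is up, standing at (420,140). Next I'll go over the tray handle.

Call:
arm_command(
  deltas=[
    [[1, -0.047, -0.007, -0.008, 0.8, -3.1, -3.5], [1, -0.093, -0.015, -0.016, 1.5, -6.2, -7], [1, -0.14, -0.022, -0.024, 2.3, -9.2, -10.6], [1, -0.187, -0.03, -0.032, 3.1, -12.3, -14.2], [1, -0.233, -0.037, -0.04, 3.9, -15.4, -17.7], [1, -0.28, -0.045, -0.048, 4.6, -18.5, -21.3], [1, -0.327, -0.052, -0.056, 5.4, -21.5, -24.8], [1, -0.373, -0.059, -0.065, 6.2, -24.6, -28.4]],
  ],
)

```text
t: 4.15
tcp_pos: [0.6136, -0.3508, 0.1298]
ee_rot: [0.0, 0.477, 0.879, 0.0]
wrist_force: [-0.3, -0.5, -0.5]
width: 0.0852
```

Call:
arm_command(
  deltas=[
    [[1, 0, 0, 0, 0, 0, 0], [1, 0, 0, 0, 0, 0, 0]],
  ],
)

```text
t: 4.35
tcp_pos: [0.6131, -0.3498, 0.1303]
ee_rot: [-0.001, 0.479, 0.878, 0.001]
wrist_force: [0.1, 0.1, 0.5]
width: 0.0855
```

```bash
python3 -c "
from h import *
from workcell import viewer,sensors
delta((.6135,-.350,.06),122.8,0);print(sensors.get_state()['joint_positions'])
a=viewer.camera('scene');b=viewer.camera('top')
A=cv2.resize(a['frame'][300:420,210:330],(400,400),interpolation=2);B=cv2.resize(b['frame'][180:280,350:450],(400,400),interpolation=2)
cv2.imwrite('pics/p5.png',np.hstack([A,B])[:,:,::-1])"
```

```text
shift [-0.0005  0.0001  0.0703] rot [ 0.08 -0.15 -0.05] z [ 0.  0. -1.] at [ 0.6131 -0.3498  0.1303]
[-0.51951134  0.7139034   0.49188489  1.35039228  0.00241897  0.47973727]
```

View pics/p5.png

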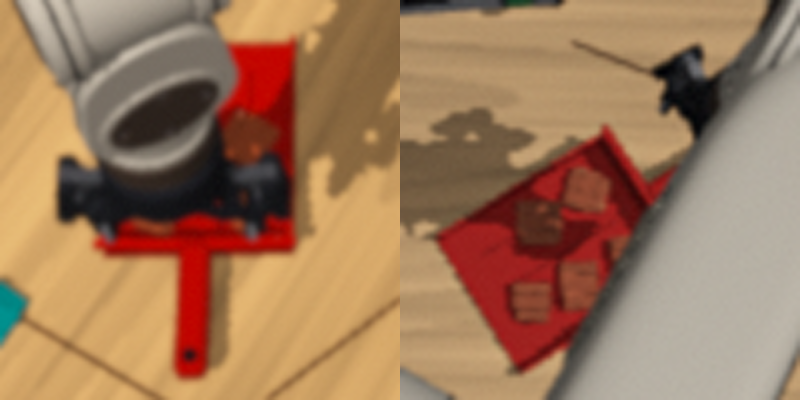

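```bash
python3 -c "
from h import *
s=pickle.load(open('cam0.pkl','rb'))['scene']
for P in [(.6131,-.3498,.143),(.6131,-.3498,.04)]:
  p=proj(s,[P])[0]; print((p-[210,300])*400/120)"
```

```text
[180.16859176 226.35629423]
[193.21635848 273.40555648]
```

The scene crop shows the fingers straddling the handle. The projected TCP column of 193 matches the handle centre, so I'll go down and grip.

Call:
arm_command(
  deltas=[
    [[1, 0, 0, 0.05, 0, 0, 0], [1, 0, 0, 0.09, 0, 0, 0], [1, 0, 0, 0.118, 0, 0, 0], [1, 0, 0, 0.118, 0, 0, 0], [0, 0, 0, 0.118, 0, 0, 0], [0, 0, 0, 0.118, 0, 0, 0], [0, 0, 0, 0.118, 0, 0, 0], [0, 0, 0, 0.118, 0, 0, 0]],
  ],
  force=90,
)

```text
t: 5.25
tcp_pos: [0.6161, -0.3513, 0.0172]
ee_rot: [0.003, 0.479, 0.878, 0.0]
wrist_force: [-0.1, -0.8, 2.8]
width: 0.0284
```

Call:
arm_command(
  deltas=[
    [[0, 0, 0, 0, 0, 0, 0], [0, 0, 0, 0, 0, 0, 0], [0, 0, 0, 0, 0, 0, 0], [0, 0, 0, -0.01, 0, 0, 0], [0, 0, 0, -0.03, 0, 0, 0], [0, 0, 0, -0.05, 0, 0, 0]],
  ],
)

```text
t: 5.85
tcp_pos: [0.614, -0.3502, 0.0648]
ee_rot: [0.001, 0.479, 0.878, 0.001]
wrist_force: [0.2, -0.4, -2.7]
width: 0.0225
```

Gripped (22.5 mm wide) and carrying about 2.7 N, which matches the loaded tray. I'll lift it gently.

Call:
arm_command(
  deltas=[
    [[0, 0, 0, -0.01, 0, 0, 0], [0, 0, 0, -0.03, 0, 0, 0], [0, 0, 0, -0.055, 0, 0, 0], [0, 0, 0, -0.085, 0, 0, 0], [0, 0, 0, -0.115, 0, 0, 0], [0, 0, 0, -0.135, 0, 0, 0], [0, 0, 0, -0.145, 0, 0, 0], [0, 0, 0, -0.145, 0, 0, 0]],
  ],
)

```text
t: 6.65
tcp_pos: [0.6149, -0.3508, 0.2114]
ee_rot: [0.003, 0.479, 0.878, 0.001]
wrist_force: [0.3, 0.3, -2.7]
width: 0.0221
```

```bash
cat >> h.py <<'E'
def pour(M,yaw,lean,off=(.197,0,.009)):
    T=np.array(M)-Rt(yaw,lean).apply(off); print(lean,T.round(3)); delta(T,yaw,lean)
E
python3 -c "
from h import *
pour((.6315,.19,.20),94,0)
delta((.643,-.18,.21),108,0)"
```

```text
0 [ 0.645 -0.007  0.209]
shift [0.2729 0.2121 0.002 ] rot [ 0.31  0.21 28.82] z [ 0.  0. -1.] at [ 0.6149 -0.3508  0.2114]
shift [0.1283 0.1162 0.0013] rot [ 0.28  0.24 14.82] z [ 0.  0. -1.] at [ 0.6149 -0.3508  0.2114]
```

Call:
arm_command(
  deltas=[
    [[0, 0.005, 0.004, 0, 0, 0, 0.6], [0, 0.016, 0.013, 0, 0, 0, 1.7], [0, 0.033, 0.025, 0, 0, 0, 3.5], [0, 0.052, 0.04, 0, 0, 0, 5.5], [0, 0.071, 0.055, 0, 0, 0, 7.5], [0, 0.09, 0.07, 0, 0, 0, 9.5], [0, 0.109, 0.085, 0, 0, 0, 11.5], [0, 0.128, 0.1, 0, 0, 0, 13.5]],
  ],
)

```text
t: 7.45
tcp_pos: [0.6277, -0.1869, 0.2073]
ee_rot: [-0.001, 0.579, 0.815, 0.0]
wrist_force: [-0.5, -0.4, -2.2]
width: 0.0224
```

```bash
python3 -c "
from h import *
pour((.6315,.19,.20),94,0)"
```

```text
0 [ 0.645 -0.007  0.209]
shift [ 0.1645  0.076  -0.0015] rot [-0.02 -0.06 15.23] z [ 0.  0. -1.] at [ 0.6277 -0.1869  0.2073]
```

Call:
arm_command(
  deltas=[
    [[0, 0.02, 0.009, 0, 0, 0, 1.9], [0, 0.043, 0.02, 0, 0, 0, 4], [0, 0.067, 0.031, 0, 0, 0, 6.2], [0, 0.092, 0.042, 0, 0, 0, 8.5], [0, 0.116, 0.053, 0, 0, 0, 10.8], [0, 0.138, 0.064, 0, 0, 0, 12.8], [0, 0.155, 0.072, 0, 0, 0, 14.4], [0, 0.164, 0.076, 0, 0, 0, 15.2]],
  ],
)

```text
t: 8.25
tcp_pos: [0.6451, -0.0065, 0.2075]
ee_rot: [-0.0, 0.681, 0.733, -0.0]
wrist_force: [-1.0, -0.2, -2.6]
width: 0.0223
```

```bash
python3 -c "
from h import *
for l,z in ((-6,.19),(-12,.18),(-18,.17),(-22,.16),(-25,.15)): pour((.6315,.19,z),94,l)
from workcell import viewer,sensors
print(sensors.get_state()['joint_positions'])
a=viewer.camera('scene');b=viewer.camera('top')
A=a['frame'][60:360,230:530];B=b['frame'][110:310,180:380]
cv2.imwrite('pics/p6.png',np.hstack([cv2.resize(A,(400,400)),cv2.resize(B,(400,400))])[:,:,::-1])"
```

```text
-6 [ 0.645 -0.005  0.22 ]
shift [ 0.002   0.0002 -0.012 ] rot [-0.03 -6.    0.21] z [ 0.01 -0.1  -0.99] at [ 0.6451 -0.0065  0.2075]
-12 [ 0.645 -0.     0.23 ]
shift [ 0.0061  0.0002 -0.0222] rot [ -0.02 -12.     0.21] z [ 0.01 -0.21 -0.98] at [ 0.6451 -0.0065  0.2075]
-18 [0.644 0.006 0.239]
shift [ 0.0124  0.0002 -0.0319] rot [-1.0e-02 -1.8e+01  2.1e-01] z [ 0.02 -0.31 -0.95] at [ 0.6451 -0.0065  0.2075]
-22 [0.644 0.011 0.242]
shift [ 0.0177  0.0002 -0.0346] rot [  0.   -22.     0.21] z [ 0.03 -0.37 -0.93] at [ 0.6451 -0.0065  0.2075]
-25 [0.644 0.016 0.241]
shift [ 0.0222  0.0002 -0.0339] rot [ 1.0e-02 -2.5e+01  2.1e-01] z [ 0.03 -0.42 -0.91] at [ 0.6451 -0.0065  0.2075]
[-1.00667413e-02  5.48024805e-01  4.01239247e-01  1.42469188e+00
  2.31794626e-06  1.48735467e+00]
```

View pics/p6.png

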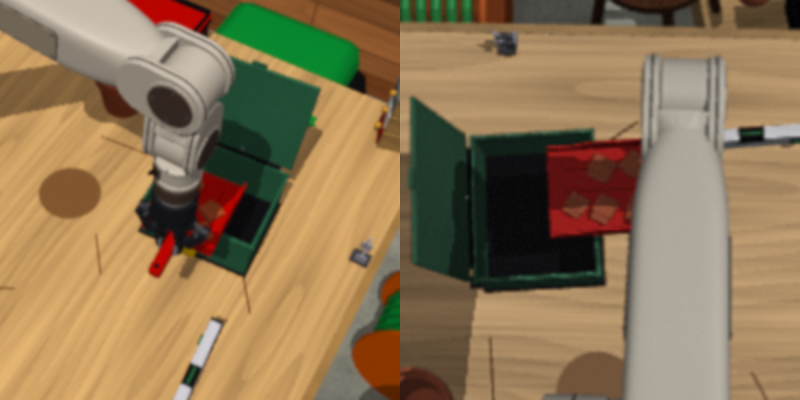

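The tray is level with its open front over the caddy mouth and all pieces still aboard. I'll tip it gradually.

Call:
arm_command(
  deltas=[
    [[0, 0.001, 0, -0.006, 0, -3, 0], [0, 0.002, 0, -0.012, 0, -6, 0], [0, 0.004, 0, -0.017, 0, -9, 0.1], [0, 0.006, 0, -0.022, 0, -12, 0.1], [0, 0.009, 0, -0.027, 0, -15, 0.1], [0, 0.0125, 0, -0.032, 0, -18, 0.2], [0, 0.0175, 0, -0.0345, 0, -22, 0.2], [0, 0.022, 0, -0.034, 0, -25, 0.2]],
  ],
)

```text
t: 9.15
tcp_pos: [0.6445, 0.0124, 0.2439]
ee_rot: [0.16, 0.667, 0.713, -0.147]
wrist_force: [0.0, -0.3, -2.9]
width: 0.0225
```

```bash
python3 -c "
from h import *
for l,z in ((-30,.143),(-35,.14),(-40,.14),(-45,.14)): pour((.6315,.187,z),94,l)
"
```

```text
-30 [0.643 0.021 0.249]
shift [ 0.0059 -0.0008 -0.0087] rot [ 0.16 -4.85 -0.23] z [ 0.03 -0.5  -0.87] at [0.6445 0.0124 0.2439]
-35 [0.642 0.031 0.26 ]
shift [ 0.0101 -0.0008 -0.0229] rot [ 0.15 -9.85 -0.24] z [ 0.04 -0.57 -0.82] at [0.6445 0.0124 0.2439]
-40 [0.642 0.042 0.274]
shift [ 0.0146 -0.0008 -0.0396] rot [  0.13 -14.85  -0.25] z [ 0.04 -0.64 -0.77] at [0.6445 0.0124 0.2439]
-45 [0.641 0.054 0.286]
shift [ 0.0204 -0.0007 -0.0557] rot [  0.12 -19.85  -0.25] z [ 0.05 -0.71 -0.71] at [0.6445 0.0124 0.2439]
```

Call:
arm_command(
  deltas=[
    [[0, 0.006, 0, -0.009, 0, -5, 0], [0, 0.008, 0, -0.015, 0, -7.5, 0], [0, 0.01, 0, -0.023, 0, -10, 0], [0, 0.012, 0, -0.031, 0, -12.5, 0], [0, 0.0145, 0, -0.0395, 0, -15, 0], [0, 0.0145, 0, -0.0395, 0, -15, 0], [0, 0.0145, 0, -0.0395, 0, -15, 0], [0, 0.0145, 0, -0.0395, 0, -15, 0]],
  ],
)

```text
t: 9.95
tcp_pos: [0.6425, 0.0418, 0.2735]
ee_rot: [0.251, 0.642, 0.686, -0.232]
wrist_force: [-0.2, -0.5, -1.3]
width: 0.0223
```

```bash
python3 -c "
from h import *
for l,z in ((-45,.138),(-50,.138),(-55,.138)): pour((.6315,.187,z),94,l)
from workcell import viewer,sensors
b=viewer.camera('top');a=viewer.camera('scene')
A=a['frame'][60:360,230:530];B=b['frame'][110:310,180:380]
cv2.imwrite('pics/p7.png',np.hstack([cv2.resize(A,(400,400)),cv2.resize(B,(400,400))])[:,:,::-1])"
```

```text
-45 [0.641 0.054 0.284]
shift [ 0.0031 -0.0008 -0.0159] rot [ 0.09 -5.   -0.28] z [ 0.05 -0.71 -0.71] at [0.6425 0.0418 0.2735]
-50 [0.64  0.068 0.295]
shift [ 0.0061 -0.0008 -0.0329] rot [  0.07 -10.    -0.29] z [ 0.05 -0.76 -0.64] at [0.6425 0.0418 0.2735]
-55 [0.639 0.082 0.305]
shift [ 0.0106 -0.0008 -0.0495] rot [  0.06 -15.    -0.29] z [ 0.06 -0.82 -0.57] at [0.6425 0.0418 0.2735]
```

View pics/p7.png

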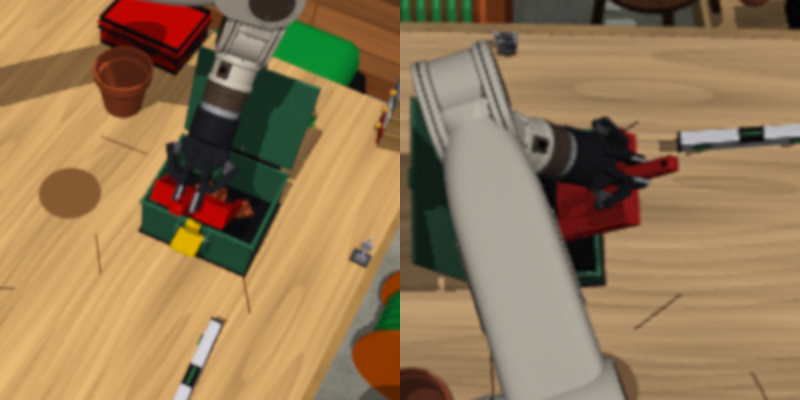

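At 40° the pieces are dropping in (scene crop, about (240,210)) and the force has fallen to about 1.3 N, the empty tray's weight. I'll tip further and hold to be sure.

Call:
arm_command(
  deltas=[
    [[0, 0.003, 0, -0.016, 0, -5, 0], [0, 0.006, 0, -0.033, 0, -10, 0], [0, 0.01, 0, -0.05, 0, -15, 0], [0, 0.01, 0, -0.05, 0, -15, 0], [0, 0.005, 0, -0.05, 0, -15, 0], [0, 0.01, 0, -0.05, 0, -15, 0], [0, 0.01, 0, -0.05, 0, -15, 0], [0, 0.01, 0, -0.05, 0, -15, 0]],
  ],
)

```text
t: 10.85
tcp_pos: [0.6396, 0.0816, 0.3063]
ee_rot: [0.339, 0.607, 0.647, -0.313]
wrist_force: [-0.2, 0.2, -1.2]
width: 0.0225
```

```bash
python3 -c "
from h import *
pour((.6315,.187,.14),94,-55)
from workcell import viewer,sensors
print(np.mean([(viewer.camera('top'),sensors.get_state()['wrist_force'])[1] for _ in range(5)],0))
pour((.6315,.17,.21),94,0)
pour((.6315,.18,.175),94,-28)
a=viewer.camera('scene')
A=a['frame'][160:285,320:470]
cv2.imwrite('pics/p8.png',cv2.resize(A,(600,500),interpolation=2)[:,:,::-1])"
```

```text
-55 [0.639 0.082 0.307]
shift [-0.0001 -0.0007 -0.0002] rot [ 0.06 -0.02 -0.37] z [ 0.06 -0.82 -0.57] at [0.6396 0.0816 0.3063]
[-0.16227333 -0.1985433  -1.62091671]
0 [ 0.645 -0.027  0.219]
shift [ 0.0085 -0.0022  0.139 ] rot [ 0.21 55.02 -0.22] z [ 0.  0. -1.] at [0.6396 0.0824 0.3057]
-28 [0.643 0.011 0.275]
shift [-0.0164 -0.0013  0.0761] rot [ 0.15 27.02 -0.26] z [ 0.03 -0.47 -0.88] at [0.6396 0.0824 0.3057]
```

View pics/p8.png

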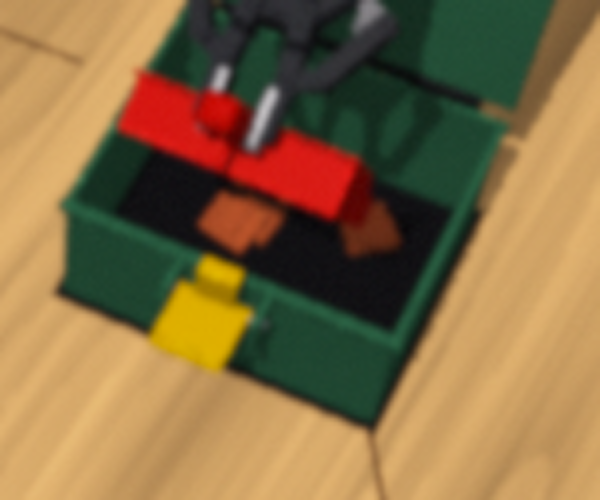

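Pieces lie on the caddy floor at (240,220) and (370,228). I'll level the tray over the caddy.

Call:
arm_command(
  deltas=[
    [[0, -0.005, 0, 0.019, 0, 6.8, 0], [0, -0.01, 0, 0.038, 0, 13.5, 0], [0, -0.014, 0, 0.057, 0, 20.3, 0], [0, -0.016, 0, 0.076, 0, 27, -0.2], [0, -0.01, -0.001, 0.092, 0, 34, -0.2], [0, -0.004, -0.001, 0.108, 0, 41, -0.2], [0, 0.002, -0.002, 0.124, 0, 48, -0.2], [0, 0.0085, -0.002, 0.139, 0, 55, -0.2]],
  ],
)

```text
t: 11.95
tcp_pos: [0.6454, -0.0269, 0.2197]
ee_rot: [0.001, 0.681, 0.732, 0.003]
wrist_force: [1.0, 1.0, -2.0]
width: 0.0225
```

```bash
python3 -c "
from h import *
delta((.645,-.19,.22),108.4,0)"
```

```text
shift [-0.1627 -0.0121 -0.0009] rot [  0.32  -0.13 -14.29] z [ 0.  0. -1.] at [ 0.6454 -0.0269  0.2197]
```

Call:
arm_command(
  deltas=[
    [[0, -0.01, -0.001, 0, 0, 0, -0.9], [0, -0.035, -0.003, 0, 0, 0, -3], [0, -0.06, -0.005, 0, 0, 0, -5.3], [0, -0.085, -0.006, 0, 0, 0, -7.5], [0, -0.11, -0.008, 0, 0, 0, -9.7], [0, -0.135, -0.01, 0, 0, 0, -11.9], [0, -0.155, -0.012, 0, 0, 0, -13.6], [0, -0.163, -0.012, 0, 0, 0, -14.3]],
  ],
)

```text
t: 12.75
tcp_pos: [0.6445, -0.192, 0.2185]
ee_rot: [0.001, 0.586, 0.811, -0.0]
wrist_force: [-0.0, 0.1, -1.9]
width: 0.0222
```

```bash
python3 -c "
from h import *
from workcell import viewer
delta((.614,-.35,.21),122.8,0)
a=viewer.camera('scene');b=viewer.camera('top')
A=a['frame'][120:370,200:450];B=b['frame'][130:280,200:350]
cv2.imwrite('pics/p9.png',np.hstack([cv2.resize(A,(400,400)),cv2.resize(B,(400,400),interpolation=2)])[:,:,::-1])"
```

```text
shift [-0.1404 -0.0786  0.0087] rot [  0.06   0.13 -14.5 ] z [ 0.  0. -1.] at [ 0.6445 -0.192   0.2185]
```

View pics/p9.png

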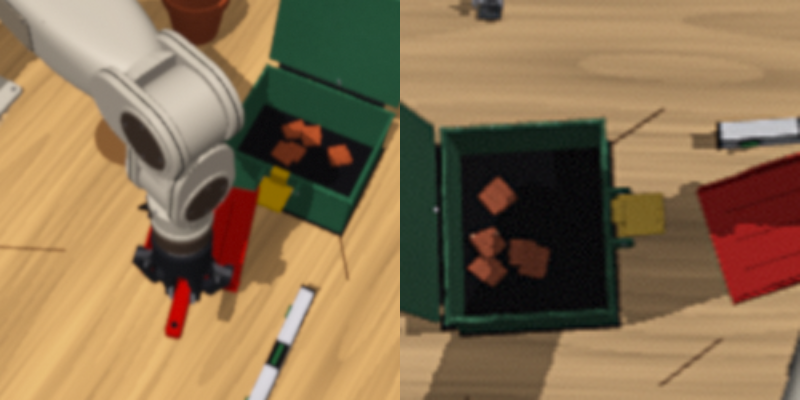

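Inside the caddy (right panel) there are pieces at (497,195), (487,240) and (487,270), and an overlapping pair at (528,257). That makes five, and the lid is up. I'll take the tray back to its old place.

Call:
arm_command(
  deltas=[
    [[0, -0.01, -0.005, 0, 0, 0, -1], [0, -0.03, -0.017, 0, 0, 0, -3.1], [0, -0.053, -0.03, 0, 0, 0, -5.5], [0, -0.076, -0.042, 0, 0, 0, -7.8], [0, -0.099, -0.055, 0.002, 0, 0, -10.2], [0, -0.12, -0.067, 0.005, 0, 0, -12.4], [0, -0.135, -0.075, 0.008, 0, 0, -14], [0, -0.14, -0.0785, 0.009, 0, 0, -14.5]],
  ],
)

```text
t: 13.65
tcp_pos: [0.6146, -0.3476, 0.2091]
ee_rot: [0.001, 0.478, 0.878, 0.0]
wrist_force: [0.1, 0.1, -1.5]
width: 0.0223
```

Call:
arm_command(
  deltas=[
    [[0, 0, 0, 0.03, 0, 0, 0], [0, 0, 0, 0.065, 0, 0, 0], [0, 0, 0, 0.1, 0, 0, 0], [0, 0, 0, 0.135, 0, 0, 0], [0, 0, 0, 0.16, 0, 0, 0], [0, 0, 0, 0.175, 0, 0, 0], [0, 0, 0, 0.18, 0, 0, 0], [0, 0, 0, 0.18, 0, 0, 0]],
  ],
)

```text
t: 14.45
tcp_pos: [0.6158, -0.3467, 0.0299]
ee_rot: [0.001, 0.478, 0.879, 0.001]
wrist_force: [-0.1, -0.6, -1.0]
width: 0.0224
```

```bash
python3 -c "
from h import *
delta((.614,-.35,.0123),122.8,0)
from workcell import sensors;print(sensors.get_state()['wrist_force'])"
```

```text
shift [-0.0018 -0.0034  0.0176] rot [0.13 0.1  0.14] z [ 0.  0. -1.] at [ 0.6158 -0.3467  0.0299]
[-0.13435011 -0.6243404  -1.04335926]
```

Call:
arm_command(
  deltas=[
    [[0, 0, 0, 0.006, 0, 0, 0], [0, 0, 0, 0.011, 0, 0, 0], [0, 0, 0, 0.014, 0, 0, 0], [0, 0, 0, 0.016, 0, 0, 0], [0, 0, 0, 0.0165, 0, 0, 0], [0, 0, 0, 0.0165, 0, 0, 0]],
  ],
)

```text
t: 15.05
tcp_pos: [0.6162, -0.3479, 0.0171]
ee_rot: [0.003, 0.478, 0.878, 0.001]
wrist_force: [-2.6, 2.1, 11.8]
width: 0.0224
```

Contact is at 0.017, the same reading as at the grasp, so the tray is down. I'll ease off, open slowly and rise.

Call:
arm_command(
  deltas=[
    [[0, 0, 0, -0.002, 0, 0, 0], [0, 0, 0, -0.003, 0, 0, 0], [0.4, 0, 0, -0.003, 0, 0, 0], [0.6, 0, 0, -0.003, 0, 0, 0], [1, 0, 0, -0.003, 0, 0, 0], [1, 0, 0, -0.003, 0, 0, 0], [1, 0, 0, -0.003, 0, 0, 0], [1, 0, 0, -0.003, 0, 0, 0]],
  ],
)

```text
t: 15.85
tcp_pos: [0.6154, -0.3473, 0.0161]
ee_rot: [0.001, 0.478, 0.878, 0.001]
wrist_force: [-0.3, -0.9, -0.9]
width: 0.0856
```

Call:
arm_command(
  deltas=[
    [[1, 0, 0, -0.02, 0, 0, 0], [1, 0, 0, -0.06, 0, 0, 0], [1, 0, 0, -0.11, 0, 0, 0], [1, 0, 0, -0.16, 0, 0, 0], [1, 0.03, 0.04, -0.2, 0, 0, 0], [1, -0.02, -0.04, -0.24, 0, 0, 0], [1, -0.04, -0.09, -0.26, 0, 0, 0], [1, -0.04, -0.09, -0.26, 0, 0, 0]],
  ],
)

```text
t: 16.65
tcp_pos: [0.563, -0.4266, 0.2763]
ee_rot: [0.002, 0.476, 0.879, 0.0]
wrist_force: [0.5, -0.6, -0.7]
width: 0.0849
```

Call:
arm_command(
  deltas=[
    [[1, 0.02, -0.045, 0, 0, 0, 0], [1, 0.04, -0.09, 0, 0, 0, 0], [1, 0.06, -0.13, 0, 0, 0, 0], [1, 0.08, -0.17, 0, 0, 0, 0], [1, 0.08, -0.17, 0, 0, 0, 0], [1, 0.08, -0.17, 0, 0, 0, 0]],
  ],
)

```text
t: 17.25
tcp_pos: [0.3754, -0.4527, 0.275]
ee_rot: [0.002, 0.479, 0.878, 0.0]
wrist_force: [1.2, 0.8, 0.5]
width: 0.0857
```

```bash
python3 -c "
from h import *
from workcell import viewer
a=viewer.camera('scene');b=viewer.camera('top')
cv2.imwrite('pics/p10.png',np.hstack([a['frame'][60:480,130:530],b['frame'][100:350,100:500]][:1]+[cv2.resize(b['frame'][110:350,130:520],(400,420))])[:,:,::-1])"
```

```text
(no output)
```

View pics/p10.png

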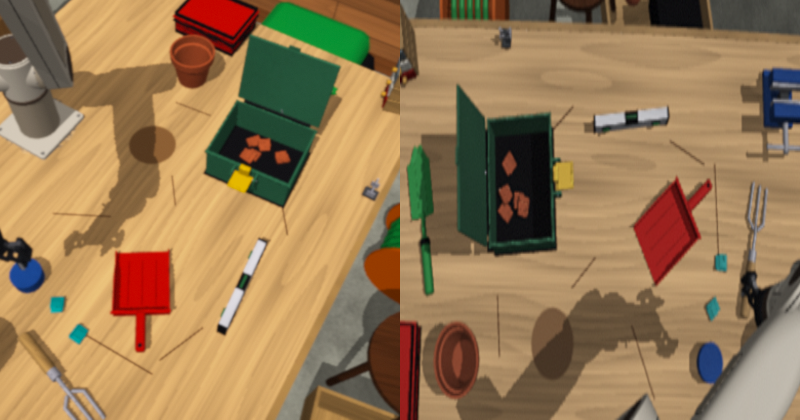

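The final view shows the tray empty, flat and right way up. The lid is up, the pieces are in the caddy, nothing else has moved, and the arm is clear. I'll hand it in.

```bash
python3 -c "
from h import *
from workcell import viewer,sensors,hand_in
P=pickle.load(open('cam0.pkl','rb'))
b=viewer.camera('scene');m=mask(b,(3,100,90),(14,220,255),(335,170,455,260));n,_,st,_=cv2.connectedComponentsWithStats(m);print('terracotta px in caddy',st[1:,4])
s=sensors.get_state();print(s['t'],s['wrist_force'],abs(s['joint_velocities']).max())
hand_in()"
```

```text
terracotta px in caddy [503 160]
17.4 [ 1.06966226 -0.39706264  0.21023221] 0.01060297835346467
the job is handed in; nothing more can be done
```

I did the job in the order asked and handed it in at 17.4 s; `hand_in()` gives no verdict. I pressed the yellow tab with the closed fingers and the lid popped fully up. I then tipped the red tray to 55° over the caddy and set it back down at its original place.

- **Last picture:** the lid is up, the tray is empty, flat and right way up, and the arm is clear of everything. The other things on the bench look to be where they were.
- **Pieces:** I read five in the caddy, but two overlap and a cluster touches. My final colour check merged them into two blobs (503 and 160 pixels), so it did not count five on its own. No piece was left on the tray or the bench, and the tray's weight fell from about 2.7 N to between 1.2 and 2.0 N, in line with an empty tray.
- **Forces:** the highest wrist force reading was about 12 N, as the tray met the bench.

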